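Find the storage case whose lid has not caught and snap it shut

ROBOT

A 7-joint arm with a two-finger parallel gripper is mounted at the origin on a cart in front of the work surface, level with it; the furniture and walls round the work are solid. World frame = base frame: x ahead of the robot, y to its left, z up, the work surface at z = 0. Lengths are in m, angles in rad, forces in N, time in s.
With the tool pointing down it reaches from about 0.4 to 0.75 m from the base axis. Payload 19.5 kg.
Tool frame: the origin (TCP) lies between the finger pads; the fingertips stand 14 mm ahead of it and the grasp point (between the pads) lies 5 mm behind it (env.tip_extent is the z of the fingertips in the tool frame, in m); z points along the fingers, y is the direction in which the jaws open and shut (so a half turn about z gives the same grasp; the last joint's range is limited). The gripper opens to 85 mm and grips with 20 to 120 N. Pads are 22 mm wide; open, the fingers measure 114 mm over their backs; the gripper's body (76 mm by 85 mm) begins 54 mm behind the grasp point. The pads swing forward as they close: fully open they stand 13 mm farther back than shut.
Start: joints at [1.252, 0.707, -0.028, 1.485, 0.022, 0.951, -0.075], TCP at [0.157, -0.553, 0.245] pointing down, gripper open.
Joint ranges: [-2.71, 2.71], [-0.32, 2.16], [-1.57, 1.52], [0, 2.45], [-1.46, 4.6], [0, 2.02], [-2.83, 2.83]. Speed limits (rad/s): [1.89, 1.89, 2.57, 2.57, 3.01, 3.01, 3.01].

INTERFACE

Orientations are given as a unit quaternion [w, x, y, z].
In Python, from rig import env gives the robot as it stands.
- The arm moves only by the shell command python3 -m jog 'ROWS' [OPENING] [FORCE]. ROWS is JSON, one flat list of numbers, 4 for each row, row after row: the shift along the tool's x, y, z in mm, then the turn about the tool's z in rad. A call has exactly 10 rows; each row shifts and turns the commanded pose from where the row before left it, along the tool's axes as they then stand; what a row does not reach is not made up. A row lasts 1/10 s, in which the tool goes at most 50 mm and 8.59 degrees, less where a joint would pass 70% of its speed; a pose out of reach is approached as far as the arm can. A call is refused whole if a number of a shift passes 50 or a number of a turn 0.15, either way. A call with a gripper value outside its range is refused whole. OPENING is the gripper command: -1 is fully open, 1 is shut, values between are in proportion, set as the call begins (- or left out, the last holds). The fingers move at their own pace and stop on an object; FORCE is the grip in N (left out, the last holds). Time passes only in rows, so rows that do not move let the fingers close, or fill a call up. It gives the time, the measured TCP pose, the force and the opening at its end, in the units of the state.
- env.state(): the state, without advancing time (a new reading comes with each control period).
- env.capture(name): name is "scene" or "top" or "wrist"; returns the picture (420x560x3 uint8, red, green, blue); there is no depth.
- env.get_calibration(name): a dict with "intrinsics" (3x3 intrinsics, pixels), "T" (4x4, takes a point from camera to world coordinates). Camera axes: x right, y up, looking along -z (the intrinsics and any distortion apply to the point x, -y, -z); pixel columns grow to the right and rows downward; lengths in m; the calibration is good to about 2 mm. The wrist camera is an equidistant fisheye: a pixel r from the principal point sees the ray r / f radians off the axis. A picture is of the moment at which its call begins: read the wrist's pose just before it. get_calibration takes no time and is no camera call; for the wrist camera it gives the pose at the moment of the call.
- env.hand_in(): hands the job in, once; it reports no verdict.
The state is a dict: "time_s": time; "qpos": joint angles; "qvel": joint speeds; "joint_efforts": joint torques, N m; "position": TCP position; "tool_rot": TCP orientation; "ft_force": force on the tool from outside, world axes, zero at the start; "moment": the same for the moment, N m; "grip_width": opening from 0.0 (shut) to 1.0 (fully open).
Only numpy, scipy, OpenCV 4.12 (cv2) and the standard library are available. Lean on these libraries where they do the work, as an engineer would, in place of code of your own. Each camera call takes 0.05 s, during which the arm holds its last target.

TASK

Before the three cream storage cases are put away, find the one whose lid is only resting on its catch: tug gently upward on the lid knobs, never so hard that a caught lid is forced open. Swing the loose lid up by about 3 cm at the knob to be sure of it, then close it and press it down until it snaps fully home, so that all three lids are caught and everything else on the worktop stays where it is.

Things in the scene. Friction and masses are not known exactly. Their poses are not given: they have to be found in the camera images.
- case_1: cream storage case 1 of three alike, one with its lid not caught at the start (number tells nothing); mm: 115 deep (x), 90 wide (y), 65 tall, fixed; origin under its middle, x away from its front, y along the hinge, z up. Pale lid, top at z 75, steel clasp at the front edge. Hinge line at x +60, z 67; the lid (0.12 kg) swings up freely, falls gently when let go and then only rests on the catch, not caught
- knob_1 (a point): dark wooden knob on the lid of case 1; mm: point at the middle of its round flat-topped grip, 20 across and 19 tall (neck below 12 across, 11 tall), so 20 above the lid's top and 10 below the knob's top. x points to the hinge line, which lies 95 along x and 28 below; y along the hinge. Height over the worktop: about 95 caught, 98 when the lid only rests on its catch
- case_2: storage case 2, like case_1. Its lid: pulled up at the knob, a caught lid hardly stirs, holds to about 22 N, then bursts open; an uncaught one lifts with about 1 N
- knob_2 (a point): knob on the lid of case 2, same as knob_1, same point and axes
- case_3: storage case 3, like case_1. Its lid: pressed straight down at the knob with about 12 N, a resting lid snaps 3 mm down into the catch and stays
- knob_3 (a point): knob on the lid of case 3, same as knob_1, same point and axes
- keys: bunch of keys with a blue tag lying on the worktop, 101 x 122 x 8 mm; a bystander, origin at the centre of its underside
- salt_shaker: standing salt shaker, glass with a grey domed cap, 44 mm across, 90 mm tall; a bystander, origin at the centre of its underside
- match_box: small pale green and white packet, 38 x 61 x 31 mm; a bystander, origin at the centre of its underside
- tea_light: white tea light candle in a metal cup, 38 mm across, 15 mm tall; a bystander, origin at the centre of its underside

How it is judged:
By the outcome, as a careful person would: the job done as asked, in the order asked, and still so for the second after the job is handed in, with the robot touching nothing.
It also fails if it takes over 64 s, if anything falls off the work surface, if the arm or the gripper's body presses on something with over 40 N, if the wrist force passes 120 N, or if a joint passes its speed limit or range.

## Working session

There is one attempt and no reset: what is moved stays moved. The work goes in short steps, Python scripts to look and compute and a shell command to move; the robot and the scene stay as the last step left them, time stands still between calls to the robot, and variables do not carry over. Pictures are saved under pics/ and viewed, and the job is handed in when it is done.

```bash
ls; mkdir -p pics; python3 - <<'E'
from rig import env
import cv2
s=env.state();print({k:(v.tolist() if hasattr(v,'tolist') else v) for k,v in s.items()}, env.tip_extent)
for n in("scene","top","wrist"):
    im=env.capture(n);cv2.imwrite(f"pics/{n}0.png",im[:,:,::-1]);c=env.get_calibration(n);print(n,c)
E
```

```text
pics
{'time_s': 0.0, 'qpos': [1.2522738567641554, 0.7070771286955192, -0.027606896172101592, 1.4849997799234302, 0.02200318923950902, 0.9508901686682555, -0.07549414505792458], 'qvel': [-0.0015049134592585226, -8.503498399622231e-05, 0.00157125744309267, -0.0001885058460677267, -0.0011001953992928685, -0.0008435322333270453, 0.0011845365013381287], 'joint_efforts': [0.0009556977238389663, -88.32000732421875, 1.2342147901654243, -23.616523146629333, 0.016827098443172872, 0.006422667793231085, -6.0541406128322706e-05], 'position': [0.15707470741139515, -0.552873951102828, 0.24484221596436173], 'tool_rot': [-0.0005273630337161206, 0.9904362951392539, 0.1379697723146616, -9.532313403339332e-05], 'ft_force': [0.7138806801478926, 0.5308090114247852, -0.2043614298178142], 'moment': [-0.025366137061061934, 0.03737173813402902, -0.025702550381555667], 'grip_width': 0.9994849476185074} 0.014
scene {'intrinsics': array([[497.90432751,   0.        , 282.59818436],
       [  0.        , 497.90432751, 215.41390981],
       [  0.        ,   0.        ,   1.        ]]), 'T': array([[ 0.88316703,  0.
[... 373 characters left out ...]
    ,   1.        ]]), 'T': array([[ 0.01394624,  0.98994479, -0.14076513,  0.25512323],
       [-0.99973894,  0.01635322,  0.01595699, -0.28603344],
       [ 0.01809851,  0.14050584,  0.98991442,  1.2597135 ],
       [ 0.        ,  0.        ,  0.        ,  1.        ]])}
wrist {'intrinsics': array([[325.1922621 ,   0.        , 280.3362641 ],
       [  0.        , 325.1922621 , 203.80645781],
       [  0.        ,   0.        ,   1.        ]]), 'T': array([[ 0.27401705,  0.92475052,  0.26410438,  0.22316921],
       [-0.96172333,  0.26396784,  0.0735474 , -0.53346046],
       [-0.00170207, -0.27414859,  0.96168584,  0.37438738],
       [ 0.        ,  0.        ,  0.        ,  1.        ]])}
```

View pics/scene0.png

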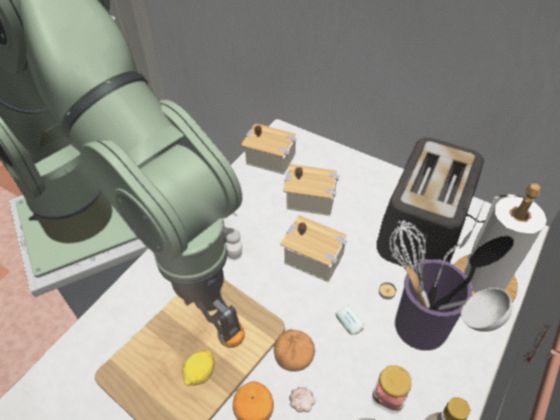

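View pics/top0.png

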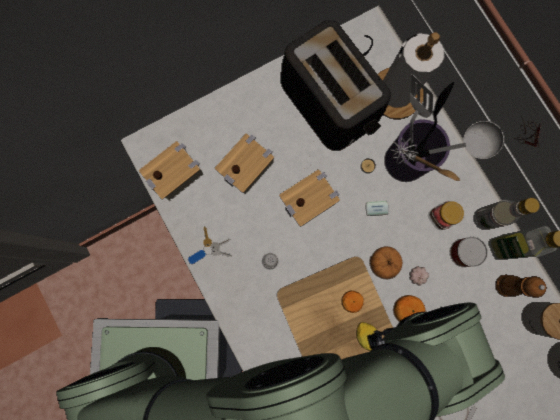

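View pics/wrist0.png

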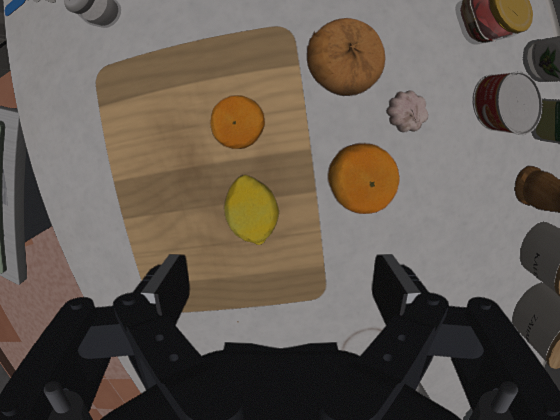

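```bash
cat > h.py <<'E'
import numpy as np,cv2
from rig import env
def ray(c,px):
    K=c['intrinsics'];T=c['T']
    d=np.array([(px[0]-K[0,2])/K[0,0],-(px[1]-K[1,2])/K[1,1],-1.])
    return T[:3,3],T[:3,:3]@d
def onz(c,px,z):
    o,d=ray(c,px);return o+d*(z-o[2])/d[2]
def proj(c,p):
    K=c['intrinsics'];T=c['T'];q=T[:3,:3].T@(np.array(p)-T[:3,3])
    return K[0,0]*q[0]/-q[2]+K[0,2],K[1,1]*-q[1]/-q[2]+K[1,2]
E
python3 - <<'E'
import cv2
a=cv2.imread('pics/top0.png')[120:240,120:350];cv2.imwrite('pics/topz.png',cv2.resize(a,(0,0),fx=3.4,fy=3.4,interpolation=2))
a=cv2.imread('pics/scene0.png')[110:285,230:355];cv2.imwrite('pics/scz.png',cv2.resize(a,(0,0),fx=3.4,fy=3.4,interpolation=2))
E
```

```text
(no output)
```

View pics/topz.png

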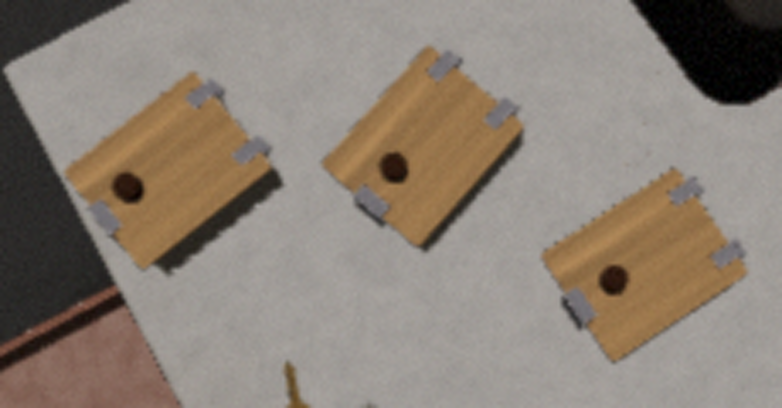

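View pics/scz.png

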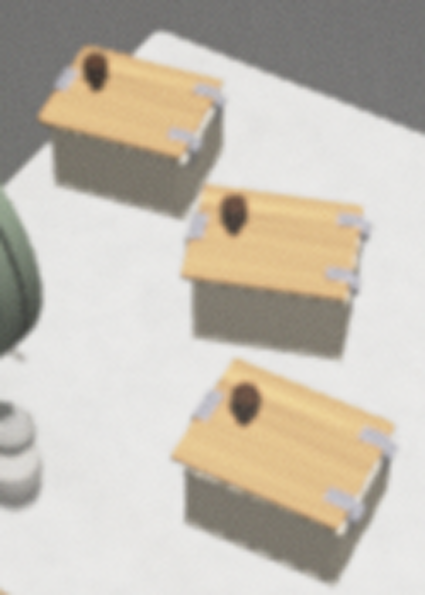

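```bash
python3 - <<'E'
from h import *
ct=env.get_calibration('top');cs=env.get_calibration('scene')
t=lambda x,y:(x/3.4+120-.35,y/3.4+120-.35)
s=lambda x,y:(x/3.4+230-.35,y/3.4+110-.35)
D={'A':((128,187),(95,68),(105,217),(206,94),(253,152)),'B':((395,167),(233,210),(372,204),(444,66),(501,113)),'C':((613,280),(245,398),(578,308),(686,192),(728,255))}
for k,(kt,ks,cl,h1,h2) in D.items():
    o1,d1=ray(ct,t(*kt));o2,d2=ray(cs,s(*ks))
    x=np.linalg.lstsq(np.c_[d1,-d2],o2-o1,rcond=None)[0]
    p=onz(ct,t(*kt),.105); c=onz(ct,t(*cl),.075); m=(onz(ct,t(*h1),.076)+onz(ct,t(*h2),.076))/2
    hd=onz(ct,t(*h2),.076)-onz(ct,t(*h1),.076)
    print(k,'knob',p.round(4),'tri',(o1+d1*x[0]).round(4),(o2+d2*x[1]).round(4),'yaw',np.arctan2(*(m-c)[[1,0]]).round(3),np.arctan2(hd[0],-hd[1]).round(3),np.linalg.norm(m-c).round(4),np.linalg.norm((m-p)[:2]).round(4),'R',np.hypot(*p[:2]).round(3))
for n,px,z in (('keys',(212,243),0),('salt',(270,261),.09),('match',(377,208),.03),('tea',(368,166),.015)): print(n,onz(ct,px,z).round(3))
from scipy.spatial.transform import Rotation as R
q=env.state()['tool_rot'];print(R.from_quat([q[1],q[2],q[3],q[0]]).as_matrix().round(3))
E
```

```text
A knob [ 0.5025 -0.0125  0.105 ] tri [ 0.5038 -0.011   0.0986] [ 0.505  -0.0113  0.0988] yaw -0.885 -0.872 0.114 0.0861 R 0.503
B knob [ 0.5206 -0.2031  0.105 ] tri [ 0.5215 -0.2028  0.1013] [ 0.5222 -0.2031  0.1014] yaw -0.688 -0.685 0.1138 0.0857 R 0.559
C knob [ 0.4409 -0.3608  0.105 ] tri [ 0.441  -0.3608  0.1043] [ 0.4429 -0.3614  0.1047] yaw -0.972 -0.985 0.1143 0.0856 R 0.57
keys [ 0.346 -0.139  0.   ]
salt [ 0.298 -0.29   0.09 ]
match [ 0.441 -0.565  0.03 ]
tea [ 0.555 -0.547  0.015]
[[ 0.962  0.273 -0.   ]
 [ 0.273 -0.962  0.001]
 [-0.    -0.001 -1.   ]]
```

```bash
cat >> h.py <<'E'
def st():
    from scipy.spatial.transform import Rotation as R
    s=env.state();q=s['tool_rot'];m=R.from_quat([q[1],q[2],q[3],q[0]]).as_matrix()
    return s,np.array(s['position']),m,np.arctan2(m[1,0],m[0,0])
def plan(goal,yaw,n):
    s,p,m,a=st();w=(np.array(goal)-p)/n;t=(a-yaw+np.pi)%(2*np.pi)-np.pi;t/=n
    for i in range(n):
        b=a-t*i
        print([round(1e3*v,1) for v in (w@[np.cos(b),np.sin(b),0],w@[np.sin(b),-np.cos(b),0],-w[2])],round(t,3))
def rep():
    s,p,m,a=st();print('t',round(s['time_s'],2),'p',p.round(4),'yaw',round(a,3),'z',m[:,2].round(3),'F',np.round(s['ft_force'],1),'g',round(s['grip_width'],3),'q',np.round(s['qpos'],2))
E
python3 -c "
from h import *
plan([.435,-.352,.22],-.978,10)"
```

```text
[np.float64(32.2), np.float64(-11.7), np.float64(2.5)] 0.125
[np.float64(30.5), np.float64(-15.7), np.float64(2.5)] 0.125
[np.float64(28.3), np.float64(-19.4), np.float64(2.5)] 0.125
[np.float64(25.7), np.float64(-22.8), np.float64(2.5)] 0.125
[np.float64(22.6), np.float64(-25.8), np.float64(2.5)] 0.125
[np.float64(19.2), np.float64(-28.4), np.float64(2.5)] 0.125
[np.float64(15.5), np.float64(-30.6), np.float64(2.5)] 0.125
[np.float64(11.5), np.float64(-32.3), np.float64(2.5)] 0.125
[np.float64(7.4), np.float64(-33.5), np.float64(2.5)] 0.125
[np.float64(3.2), np.float64(-34.1), np.float64(2.5)] 0.125
```

```bash
python3 -m jog '[32,-12,2.5,0.125, 30.5,-16,2.5,0.125, 28,-19.5,2.5,0.125, 25.5,-23,2.5,0.125, 22.5,-26,2.5,0.125, 19,-28.5,2.5,0.125, 15.5,-30.5,2.5,0.125, 11.5,-32,2.5,0.125, 7.5,-33.5,2.5,0.125, 3,-34,2.5,0.125]' -0.2 20
python3 - <<'E'
from h import *
rep()
c=env.get_calibration('wrist');im=env.capture('wrist');cv2.imwrite('pics/w1.png',im[:,:,::-1]);rep();np.save('w1T.npy',c['T'])
E
```

```text
time_s: 1.15
position: [0.4344, -0.3495, 0.2201]
tool_rot: [-0.0, 0.883, -0.47, -0.0]
ft_force: [-0.1, -0.5, -0.1]
grip_width: 0.602
t 1.15 p [ 0.4344 -0.3495  0.2201] yaw -0.978 z [-0.  0. -1.] F [-0.1 -0.5 -0.1] g 0.602 q [ 0.41  0.75  0.41  1.59 -0.36  0.88 -1.59]
t 1.2 p [ 0.4391 -0.3451  0.2192] yaw -0.981 z [ 0.002  0.003 -1.   ] F [ 6.8  7.6 -1.1] g 0.599 q [ 0.41  0.75  0.41  1.59 -0.36  0.88 -1.6 ]
```

View pics/w1.png

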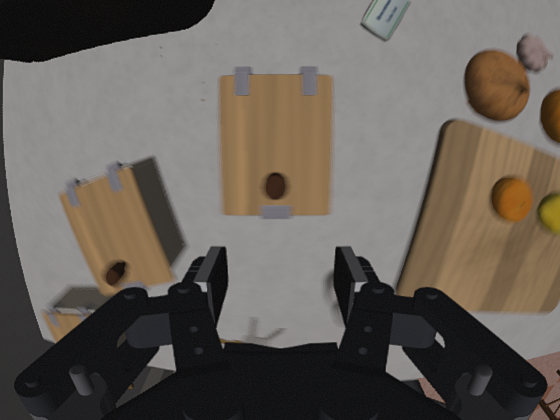

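```bash
cat >> h.py <<'E'
def fray(T,px,z,K=env.get_calibration('wrist')['intrinsics']):
    u=px[0]-K[0,2];v=px[1]-K[1,2];r=np.hypot(u,v);th=r/K[0,0]
    d=T[:3,:3]@np.array([np.sin(th)*u/r,-np.sin(th)*v/r,-np.cos(th)]);return T[:3,3]+d*(z-T[2,3])/d[2]
E
python3 - <<'E'
from h import *
T=np.load('w1T.npy')
for n,px,z in (('knobC',(275,186),.105),('clC',(276,212),.076),('h1',(242,82),.076),('h2',(309,82),.076),('knobB',(116,271),.105)): print(n,fray(T,px,z).round(4))
a=fray(T,(275,212),.075);b=fray(T,(276,82),.075);print(np.arctan2(*(b-a)[[1,0]]),np.linalg.norm(b-a))
rep()
plan([.441,-.361,.15],-.978,10)
E
```

```text
knobC [ 0.4447 -0.3582  0.105 ]
clC [ 0.4276 -0.3333  0.076 ]
h1 [ 0.5137 -0.411   0.076 ]
h2 [ 0.4676 -0.4419  0.076 ]
knobB [ 0.5239 -0.2088  0.105 ]
-0.9874247840868787 0.1125158613257923
t 1.2 p [ 0.4391 -0.3451  0.2192] yaw -0.981 z [ 0.002  0.003 -1.   ] F [ 6.8  7.6 -1.1] g 0.599 q [ 0.41  0.75  0.41  1.59 -0.36  0.88 -1.6 ]
[np.float64(1.4), np.float64(0.7), np.float64(6.9)] -0.0
[np.float64(1.4), np.float64(0.7), np.float64(6.9)] -0.0
[np.float64(1.4), np.float64(0.7), np.float64(6.9)] -0.0
[np.float64(1.4), np.float64(0.7), np.float64(6.9)] -0.0
[np.float64(1.4), np.float64(0.7), np.float64(6.9)] -0.0
[np.float64(1.4), np.float64(0.7), np.float64(6.9)] -0.0
[np.float64(1.4), np.float64(0.7), np.float64(6.9)] -0.0
[np.float64(1.4), np.float64(0.7), np.float64(6.9)] -0.0
[np.float64(1.4), np.float64(0.7), np.float64(6.9)] -0.0
[np.float64(1.4), np.float64(0.7), np.float64(6.9)] -0.0
```

```bash
python3 -m jog '[1.5,-0.2,14,0, 1.5,-0.3,14,0, 2,-0.3,14,0, 2,-0.3,14,0, 2,-0.4,14,0, 2,-0.3,0,0, 0,0,0,0, 0,0,0,0, 0,0,0,0, 0,0,0,0]'
python3 - <<'E'
from h import *
rep()
c=env.get_calibration('wrist');im=env.capture('wrist');cv2.imwrite('pics/w2.png',im[:,:,::-1]);rep();np.save('w2T.npy',c['T'])
E
```

```text
time_s: 2.2
position: [0.441, -0.3587, 0.1507]
tool_rot: [-0.0, 0.884, -0.468, 0.0]
ft_force: [0.5, 0.2, -0.1]
grip_width: 0.6
t 2.2 p [ 0.441  -0.3587  0.1507] yaw -0.973 z [ 0. -0. -1.] F [ 0.5  0.2 -0.1] g 0.6 q [ 0.45  0.85  0.36  1.63 -0.4   0.73 -1.55]
t 2.25 p [ 0.441  -0.3587  0.1506] yaw -0.973 z [ 0. -0. -1.] F [-0.  -0.2  0.4] g 0.604 q [ 0.45  0.85  0.36  1.63 -0.4   0.73 -1.55]
```

View pics/w2.png

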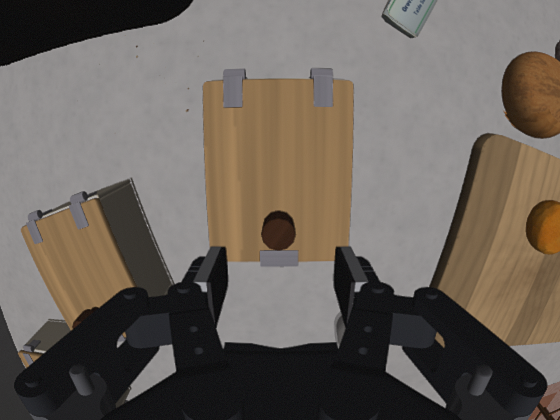

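```bash
python3 - <<'E'
from h import *
T=np.load('w2T.npy')
for z in (.105,.108):print(fray(T,(278,232),z).round(4))
a=fray(T,(279,262),.075);b=fray(T,(278,80),.075);print(np.arctan2(*(b-a)[[1,0]]),np.linalg.norm(b-a))
E
```

```text
[ 0.4427 -0.3596  0.105 ]
[ 0.4434 -0.3606  0.108 ]
-0.9681778615498468 0.12204247165357121
```

```bash
python3 -m jog '[0.5,-0.3,10,0, 0.5,-0.2,10,0, 0.5,-0.2,10,0, 0.3,0,10,0, 0,0,8,0, 0,0,4,0, 0,0,0,0, 0,0,0,0, 0,0,0,0, 0,0,0,0]'
python3 - <<'E'
from h import *
rep()
E
```

```text
time_s: 3.25
position: [0.4426, -0.3599, 0.0986]
tool_rot: [-0.0, 0.884, -0.468, 0.0]
ft_force: [-0.7, -0.0, 0.0]
grip_width: 0.603
t 3.25 p [ 0.4426 -0.3599  0.0986] yaw -0.973 z [ 0. -0. -1.] F [-0.7 -0.   0. ] g 0.603 q [ 0.47  0.93  0.31  1.66 -0.44  0.62 -1.52]
```

```bash
python3 -m jog '[0,0,0,0, 0,0,0,0, 0,0,0,0, 0,0,0,0, 0,0,0,0, 0,0,0,0, 0,0,0,0, 0,0,0,0, 0,0,0,0, 0,0,0,0]' 1 20
python3 -c "
from h import *
rep()"
```

```text
time_s: 4.25
position: [0.443, -0.3595, 0.0984]
tool_rot: [-0.0, 0.884, -0.467, 0.0]
ft_force: [4.2, 4.3, 1.6]
grip_width: 0.224
t 4.25 p [ 0.443  -0.3595  0.0984] yaw -0.973 z [ 0.001  0.    -1.   ] F [4.2 4.3 1.6] g 0.224 q [ 0.47  0.93  0.31  1.66 -0.44  0.62 -1.52]
```

```bash
python3 -m jog '[0,0,-0.3,0, 0,0,-0.3,0, 0,0,-0.3,0, 0,0,-0.3,0, 0,0,0,0, 0,0,0,0, 0,0,0,0, 0,0,0,0, 0,0,0,0, 0,0,0,0]'
python3 -c "
from h import *
rep()"
```

```text
time_s: 5.25
position: [0.4432, -0.3597, 0.0995]
tool_rot: [-0.0, 0.884, -0.467, 0.0]
ft_force: [5.9, 1.1, -1.7]
grip_width: 0.222
t 5.25 p [ 0.4432 -0.3597  0.0995] yaw -0.973 z [ 0.001 -0.    -1.   ] F [ 5.9  1.1 -1.7] g 0.222 q [ 0.47  0.93  0.31  1.66 -0.44  0.62 -1.52]
```

```bash
python3 -m jog '[0,0,-0.3,0, 0.1,0,-0.3,0, 0.1,0,-0.3,0, 0.2,0,-0.3,0, 0.1,0,-0.3,0, 0,0,0,0, 0,0,0,0, 0,0,0,0, 0,0,0,0, 0,0,0,0]'
python3 -c "
from h import *
rep()"
```

```text
time_s: 6.25
position: [0.4434, -0.3602, 0.1009]
tool_rot: [-0.0, 0.884, -0.467, 0.0]
ft_force: [7.4, 1.0, -3.2]
grip_width: 0.22
t 6.25 p [ 0.4434 -0.3602  0.1009] yaw -0.973 z [ 0.001 -0.    -1.   ] F [ 7.4  1.  -3.2] g 0.22 q [ 0.47  0.93  0.31  1.65 -0.44  0.63 -1.52]
```

```bash
python3 -m jog '[0.6,0,-1,0, 0.6,0,-1.2,0, 0.6,0,-1.2,0, 0.6,0,-1.2,0, 0.7,0,-1.3,0, 0.7,0,-1.3,0, 0.8,0,-1.5,0, 0.9,0,-1.6,0, 0.9,0,-1.6,0, 0.9,0,-1.6,0]'
python3 - <<'E'
from h import *
rep()
cv2.imwrite('pics/s3.png',cv2.resize(env.capture('scene')[150:300,180:380,::-1],(0,0),fx=4,fy=4,interpolation=2))
cv2.imwrite('pics/w3.png',env.capture('wrist')[:,:,::-1]);rep()
E
```

```text
time_s: 7.25
position: [0.447, -0.3654, 0.1143]
tool_rot: [-0.001, 0.884, -0.467, -0.001]
ft_force: [3.1, 5.9, -1.1]
grip_width: 0.225
t 7.25 p [ 0.447  -0.3654  0.1143] yaw -0.973 z [-0.     0.002 -1.   ] F [ 3.1  5.9 -1.1] g 0.225 q [ 0.47  0.92  0.33  1.62 -0.42  0.68 -1.53]
t 7.35 p [ 0.4471 -0.3654  0.1144] yaw -0.973 z [-0.     0.002 -1.   ] F [ 2.2  5.3 -1.1] g 0.221 q [ 0.47  0.92  0.33  1.62 -0.42  0.68 -1.53]
```

View pics/s3.png

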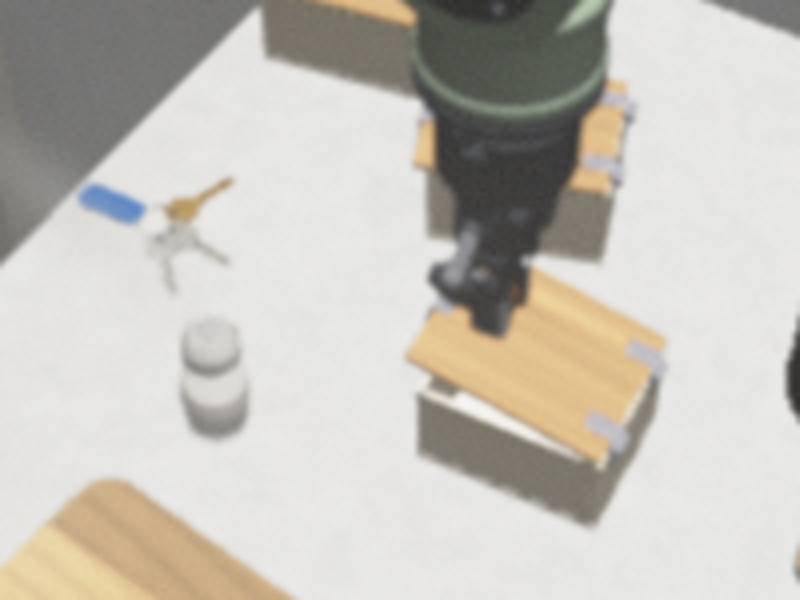

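View pics/w3.png

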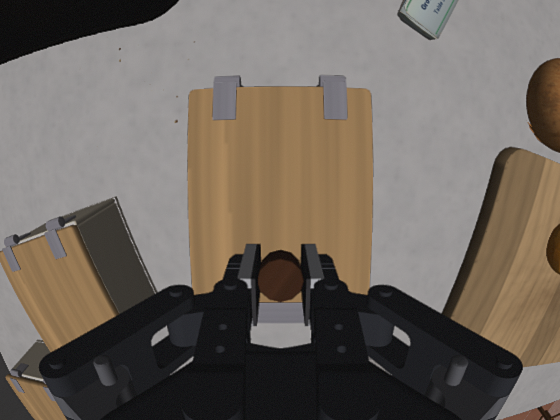

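The lid of this nearest case clearly swings open: in the enlarged scene view there is a gap along its side at about (430,385), with the knob held between the pads at wrist (280,275). It is the loose one, so I'll lift it to about 30 mm.

```bash
python3 -m jog '[1,0,-1.6,0, 1,0,-1.6,0, 1,0,-1.6,0, 1.1,0,-1.6,0, 1.2,0,-1.6,0, 1.2,0,-1.6,0, 1.2,0,-1.6,0, 1.3,0,-1.6,0, 1.3,0,-1.6,0, 0,0,0,0]'
python3 -c "
from h import *
rep()"
```

```text
time_s: 8.35
position: [0.4528, -0.3739, 0.1288]
tool_rot: [-0.001, 0.884, -0.467, -0.001]
ft_force: [2.2, 6.4, 0.4]
grip_width: 0.226
t 8.35 p [ 0.4528 -0.3739  0.1288] yaw -0.973 z [-0.     0.002 -1.   ] F [2.2 6.4 0.4] g 0.226 q [ 0.47  0.91  0.35  1.57 -0.41  0.74 -1.54]
```

```bash
python3 - <<'E'
from h import *
cv2.imwrite('pics/s4.png',cv2.resize(env.capture('scene')[150:300,180:380,::-1],(0,0),fx=4,fy=4,interpolation=2))
E
python3 -m jog '[-1.3,0,1.6,0, -1.3,0,1.6,0, -1.2,0,1.6,0, -1.2,0,1.6,0, -1.2,0,1.6,0, -1.1,0,1.6,0, -1,0,1.6,0, -1,0,1.6,0, -1,0,1.6,0, 0,0,0,0]'
python3 -m jog '[-0.9,0,1.6,0, -0.9,0,1.6,0, -0.9,0,1.6,0, -0.8,0,1.5,0, -0.7,0,1.3,0, -0.7,0,1.3,0, -0.6,0,1.2,0, -0.6,0,1.2,0, -0.6,0,1.2,0, -0.6,0,1,0]'
python3 -c "
from h import *
rep()"
```

```text
time_s: 9.4
position: [0.4474, -0.3659, 0.1144]
tool_rot: [-0.0, 0.884, -0.467, 0.0]
ft_force: [5.7, 2.8, 0.1]
grip_width: 0.221
time_s: 10.4
position: [0.4437, -0.3606, 0.1011]
tool_rot: [0.0, 0.884, -0.467, 0.001]
ft_force: [8.3, -1.3, -1.7]
grip_width: 0.225
t 10.4 p [ 0.4437 -0.3606  0.1011] yaw -0.973 z [ 0.002 -0.001 -1.   ] F [ 8.3 -1.3 -1.7] g 0.225 q [ 0.47  0.93  0.32  1.65 -0.44  0.63 -1.52]
```

View pics/s4.png

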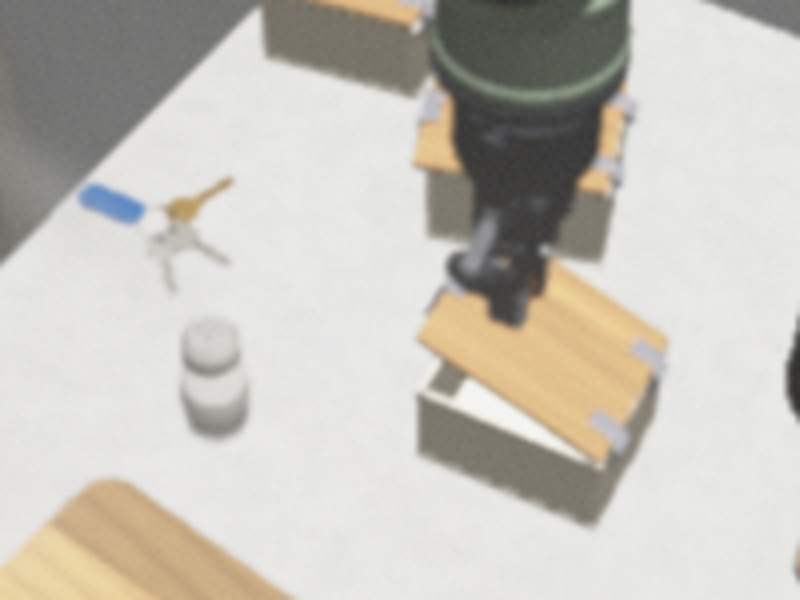

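```bash
python3 -m jog '[-0.2,0,0.7,0, -0.2,0,0.7,0, -0.1,0,0.7,0, -0.1,0,0.5,0, 0,0,0,0, 0,0,0,0, 0,0,0,0, 0,0,0,0, 0,0,0,0, 0,0,0,0]'
python3 -m jog '[0,0,0,0, 0,0,0,0, 0,0,0,0, 0,0,0,0, 0,0,0,0, 0,0,-10,0, 0,0,-10,0, 0,0,-10,0, 0,0,-10,0, 0,0,-5,0]' -0.2
python3 -c "
from h import *
rep()"
```

```text
time_s: 11.4
position: [0.4432, -0.3598, 0.0986]
tool_rot: [-0.0, 0.884, -0.467, 0.001]
ft_force: [6.0, 1.3, 2.0]
grip_width: 0.22
time_s: 12.4
position: [0.4427, -0.3599, 0.1448]
tool_rot: [0.0, 0.884, -0.468, 0.001]
ft_force: [0.2, -0.4, -0.5]
grip_width: 0.597
t 12.4 p [ 0.4427 -0.3599  0.1448] yaw -0.973 z [ 0.001 -0.001 -1.   ] F [ 0.2 -0.4 -0.5] g 0.597 q [ 0.45  0.86  0.35  1.63 -0.41  0.72 -1.54]
```

```bash
python3 -m jog '[0,0,0,0, 0,0,0,0, 0,0,0,0, 0,0,0,0, 0,0,0,0, 0,0,0,0, 0,0,4,0, 0,0,6,0, 0,0,6,0, 0,0,2,0]' 1
python3 -m jog '[0,0,1,0, 0,0,1,0, 0,0,1,0, 0,0,1,0, 0,0,0,0, 0,0,0,0, 0,0,0,0, 0,0,0,0, 0,0,0,0, 0,0,0,0]'
```

```text
time_s: 13.4
position: [0.4422, -0.3595, 0.1244]
tool_rot: [-0.0, 0.884, -0.468, -0.001]
ft_force: [0.2, 0.3, 0.6]
grip_width: -0.002
time_s: 14.4
position: [0.4424, -0.3596, 0.1214]
tool_rot: [-0.0, 0.884, -0.468, -0.0]
ft_force: [-0.3, 2.3, 5.2]
grip_width: -0.003
```

Contact at z≈0.122 (knob top about 108, resting). I'll press on gently.

```bash
python3 -m jog '[0,0,0.4,0, 0,0,0.4,0, 0,0,0.4,0, 0,0,0.4,0, 0,0,0.4,0, 0,0,0,0, 0,0,0,0, 0,0,0,0, 0,0,0,0, 0,0,0,0]'
```

```text
time_s: 15.4
position: [0.4425, -0.3598, 0.1193]
tool_rot: [0.0, 0.884, -0.468, -0.0]
ft_force: [0.0, -0.2, 0.4]
grip_width: 0.002
```

```bash
python3 -m jog '[0,0,0.4,0, 0,0,0.4,0, 0,0,0.4,0, 0,0,0.4,0, 0,0,0,0, 0,0,0,0, 0,0,0,0, 0,0,0,0, 0,0,0,0, 0,0,0,0]'
```

```text
time_s: 16.4
position: [0.4425, -0.3598, 0.1184]
tool_rot: [-0.0, 0.884, -0.468, 0.0]
ft_force: [-3.3, 4.1, 14.2]
grip_width: -0.0
```

```bash
python3 -m jog '[0,0,0.3,0, 0,0,0,0, 0,0,0,0, 0,0,-5,0, 0,0,-10,0, 0,0,-10,0, 0,0,-2,0, 0,0,0,0, 0,0,0,0, 0,0,0,0]'
python3 -m jog '[0,0,0,0, 0,0,0,0, 0,0,0,0, 0,0,0,0, 0,0,0,0, 0,0,10,0, 0,0,10,0, 0,0,10,0, 0,0,10,0, 0,0,7,0]' -0.2
python3 -c "
from h import *
rep()"
```

```text
time_s: 17.4
position: [0.4424, -0.3596, 0.1442]
tool_rot: [-0.0, 0.884, -0.468, -0.0]
ft_force: [0.4, 0.6, 0.1]
grip_width: -0.004
time_s: 18.4
position: [0.4422, -0.3595, 0.0963]
tool_rot: [-0.0, 0.884, -0.468, -0.0]
ft_force: [-0.2, 0.2, 0.4]
grip_width: 0.599
t 18.4 p [ 0.4422 -0.3595  0.0963] yaw -0.973 z [-0.001  0.001 -1.   ] F [-0.2  0.2  0.4] g 0.599 q [ 0.47  0.93  0.31  1.66 -0.44  0.62 -1.52]
```

```bash
python3 -m jog '[0,0,0,0, 0,0,0,0, 0,0,0,0, 0,0,0,0, 0,0,0,0, 0,0,0,0, 0,0,0,0, 0,0,0,0, 0,0,0,0, 0,0,0,0]' 1 20
python3 -m jog '[0,0,-0.2,0, 0,0,-0.2,0, 0,0,-0.1,0, 0,0,0,0, 0,0,0,0, 0,0,0,0, 0,0,0,0, 0,0,0,0, 0,0,0,0, 0,0,0,0]'
```

```text
time_s: 19.4
position: [0.4429, -0.3595, 0.0978]
tool_rot: [-0.0, 0.884, -0.467, 0.0]
ft_force: [4.0, 3.6, -0.4]
grip_width: 0.219
time_s: 20.4
position: [0.443, -0.3594, 0.0979]
tool_rot: [-0.0, 0.884, -0.467, 0.0]
ft_force: [5.9, 1.7, -8.3]
grip_width: 0.223
```

```bash
python3 -m jog '[0,0,0.2,0, 0,0,0.2,0, 0,0,0,0, 0,0,0,0, 0,0,0,0, 0,0,0,0, 0,0,0,0, 0,0,0,0, 0,0,0,0, 0,0,0,0]' -0.2
python3 -m jog '[0,0,-10,0, 0,0,-15,0, 0,0,-15,0, 0,0,-15,0, 0,0,-15,0, 0,0,-15,0, 0,0,-15,0, 0,0,-15,0, 0,0,0,0, 0,0,0,0]'
python3 - <<'E'
from h import *
rep()
cv2.imwrite('pics/s5.png',cv2.resize(env.capture('scene')[90:300,160:400,::-1],(0,0),fx=2.8,fy=2.8,interpolation=2))
cv2.imwrite('pics/w5.png',env.capture('wrist')[:,:,::-1])
E
```

```text
time_s: 21.4
position: [0.4425, -0.3597, 0.0976]
tool_rot: [-0.0, 0.884, -0.468, -0.0]
ft_force: [0.3, -0.2, -0.0]
grip_width: 0.598
time_s: 22.4
position: [0.4424, -0.3596, 0.2128]
tool_rot: [-0.0, 0.884, -0.468, 0.0]
ft_force: [-0.6, -0.1, 0.1]
grip_width: 0.596
t 22.4 p [ 0.4424 -0.3596  0.2128] yaw -0.973 z [ 0. -0. -1.] F [-0.6 -0.1  0.1] g 0.596 q [ 0.43  0.77  0.4   1.56 -0.36  0.89 -1.58]
```

View pics/s5.png

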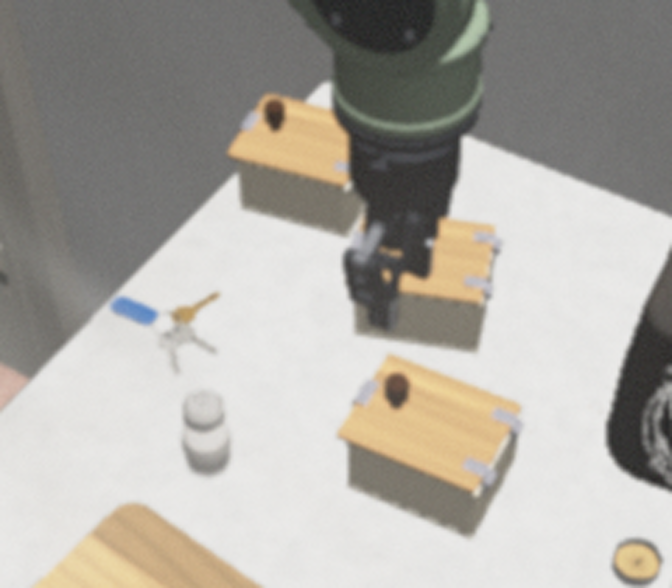

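View pics/w5.png

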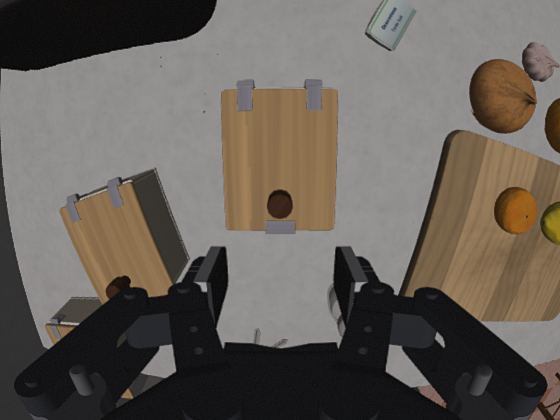

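All three lids are shut (scene view: the lid I worked on is flush, knob at (397,390)). The keys, shaker and tea light have not moved, and the gripper is clear. Handing in.

```bash
python3 -c "
from h import *
rep();print(env.hand_in())"
```

```text
t 22.5 p [ 0.4423 -0.3595  0.2121] yaw -0.973 z [-0.001  0.001 -1.   ] F [ 0.6 -0.8 -1.2] g 0.601 q [ 0.43  0.78  0.4   1.56 -0.36  0.89 -1.58]
the job is handed in; nothing more can be done
None
```

I found the loose lid, on the case nearest the cutting board. I swung it up about 3 cm at the knob, closed it and pressed it home until it snapped. I handed the job in at 22.5 s of the 64 s allowed.

- **Finding it:** I tugged that case first because the camera measurements put its knob about 3 mm higher than expected for a caught lid. It rose freely with only a few newtons. I did not tug the other two. I took them as caught from the task's "one not caught", and the pictures show them shut.
- **Snap:** With the fingers shut on the knob, the force built up, then fell to 0.4 N as the lid dropped. It then met a firm stop about 3 mm below where the knob had first been touched, at about 14 N.
- **Check tug:** Gripping the knob again and pulling up at about 8 N moved it only 0.1 mm, so the lid is caught.
- **Worktop:** The last pictures show all three lids shut, with the keys, salt shaker, match box and tea light apparently where they were. The gripper was open and clear of everything. I judged the bystanders by eye and did not measure them again.

No check failed. While gripping, the wrist read up to about 8 N sideways, so the small tug forces are only rough.

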